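# Face up preserve jars in the counter lane

### The arm

A 7-joint arm with a two-finger parallel gripper is mounted at the origin on the work surface. World frame = base frame: x ahead of the robot, y to its left, z up, the work surface at z = 0. Lengths are in mm, angles in rad, forces in N, time in s.
With the tool pointing down it reaches from about 400 to 850 mm from the base axis. Payload 10.4 kg.
Tool frame: the origin (TCP) lies on the centre line of the jaws, within the pads' length; the fingertips stand 25 mm ahead of it and the grasp point (between the pads) lies 6 mm ahead of it; z points along the fingers, y is the direction in which the jaws open and shut (so a half turn about z gives the same grasp; the last joint's range is limited). The gripper opens to 87 mm and grips with 3 to 60 N. Pads are 19 mm wide; open, the fingers measure 117 mm over their backs; the gripper's body (75 mm by 190 mm) begins 51 mm behind the grasp point.
Start: joints at [1.206, 0.332, -0.065, 1.46, 0.022, 1.35, -0.088], TCP at [209.511, -588.859, 247.576] pointing down, gripper open.
Joint ranges: [-2.6, 2.6], [-0.5, 2.12], [-1.47, 1.34], [0.16, 2.42], [-1.27, 4.41], [0.06, 2.06], [-2.6, 2.6]. Speed limits (rad/s): [2.22, 2.22, 2.79, 2.79, 3.14, 3.14, 3.14].

### API

Orientations are given as a rotation vector (axis times angle).
In Python, from bench import sensors, imaging, job gives the robot as it stands.
- The arm moves only by the shell command python3 -m inch 'ROWS'. ROWS is JSON, a list that holds one entry, the list of rows, each a list of 7 numbers: the shift along the world's x, y, z in cm, then the turn, a rotation vector about the world's x, y, z in degrees, then the opening, from -1 (shut) to 1 (fully open). A call has exactly 5 rows; each row is the pose to reach, as a shift and turn from the pose commanded when the call began; what a row does not reach only later rows make up. A row lasts 1/10 s, in which the tool goes at most 50 mm and 8.59 degrees, less where a joint would pass 70% of its speed; a pose out of reach is approached as far as the arm can. A call with a gripper value outside its range is refused whole. The fingers move at their own pace and stop on an object; the grip force is fixed at half the most. Time passes only in rows, so rows that repeat a pose let the fingers close, or fill a call up. It gives the time, the measured TCP pose, the force and the opening at its end, in the units of the state.
- sensors.get_state(): the state, without advancing time (a new reading comes with each control period).
- imaging.read_camera(name): name is "side" or "top" or "wrist"; returns a dict with "pixels" (480x640x3 uint8, red, green, blue), "depth" (480x640 float32, mm along the optical axis (not along the pixel's ray), 0 where there is no reading), "fov_y" (degrees; the focal length in pixels is half the picture's height over the tangent of half this angle, whatever the lens; pixels are square), "cx", "cy" (the principal point, pixels), "dist" ([k1, k2, p1, p2, k3] as OpenCV has them; the pictures are not rectified), "extrinsics" (4x4, takes a point from world to camera coordinates). Camera axes: x right, y down, z forward; pixel columns grow to the right and rows downward; lengths in mm; the calibration is good to about 2 mm. A picture is of the moment at which its call begins.
- job.finish_job(): hands the job in, once; it reports no verdict.
The state is a dict: "time": time; "q": joint angles; "joint_vel": joint speeds; "tau": joint torques, N m; "tcp_pos": TCP position; "eef_rot": TCP orientation; "contact_force": force on the tool from outside, world axes, zero at the start; "ft_torque": the same for the moment, N m; "gripper_width": finger opening in mm.
Only numpy, scipy, OpenCV 4.12 (cv2) and the standard library are available. Lean on these libraries where they do the work, as an engineer would, in place of code of your own. Each camera call takes 0.05 s, during which the arm holds its last target.

### The job

Fill the white guide lane on the shop counter: slide the three red preserve jars into it through its flared mouth, one after another, until they stand upright in single file between the straight rails, closed up against one another and against the end stop. Keep the jars standing on the counter (push them, do not lift or tip them) and leave the other goods where they are.

Things in the scene. Friction and masses are not known exactly. Their poses are not given: they have to be found in the camera images.
- lane: White-painted wooden guide lane fixed on the counter. Two straight parallel rails, 24 mm high, 14 mm thick, 72 mm clear between them, run 200 mm out from an end stop (cross board 45 mm high). No raised floor: a dark strip on the counter marks the straight part. Origin: at counter level, midway between the rails, on the stop's inner face; x points along the lane from the stop out through the mouth, z up.
- lane_mouth (a point): Middle of the lane's flared mouth, on its centre line at counter level, 240 mm from the end stop's inner face. The last 42 mm of each rail flare outward by 0.5 rad, from 72 mm clear to about 120 mm here.
- jar1_center (a point): Jar of red preserve with a paper label and a brass-coloured lid: an upright cylinder 60 mm across (lid 57 mm) and 80 mm tall, about 0.3 kg, standing loose on the counter. The point is its centre, 40 mm above the counter. The three such jars are alike.
- jar2_center (a point): Jar of red preserve with a paper label and a brass-coloured lid: an upright cylinder 60 mm across (lid 57 mm) and 80 mm tall, about 0.3 kg, standing loose on the counter. The point is its centre, 40 mm above the counter. The three such jars are alike.
- jar3_center (a point): Jar of red preserve with a paper label and a brass-coloured lid: an upright cylinder 60 mm across (lid 57 mm) and 80 mm tall, about 0.3 kg, standing loose on the counter. The point is its centre, 40 mm above the counter. The three such jars are alike.
- spoon: Wooden serving spoon lying on the counter, 190 mm long, about 20 mm high; origin at its middle, at counter level. Not part of the job.
- blue_tin: Squat blue round tin, 85 mm across, 50 mm tall; origin at the centre of its underside. Not part of the job.
- green_tin: Green round tin, 81 mm across, 70 mm tall; origin at the centre of its underside. Not part of the job.
- pickle_jar: Olive-green jar with a white lid, 74 mm across, 101 mm tall; origin at the centre of its underside. Not part of the job.
- gift_box: Small cardboard box, 100 x 70 x 50 mm; origin at the centre of its underside. Not part of the job.
Things that resemble listed ones, but are neither listed nor needed, are in the scene too. Leave any pink look-alike of the part that bears jar1_center alone.

How it is judged:
By the outcome, as a careful person would: the job done as asked, in the order asked, and still so for the second after the job is handed in, with the robot touching nothing.
It also fails if it takes over 72 s, if anything falls off the work surface, if the arm or the gripper's body presses on something with over 40 N, if the wrist force passes 120 N, or if a joint passes its speed limit or range.

## Working session

There is one attempt and no reset: what is moved stays moved. The work goes in short steps, Python scripts to look and compute and a shell command to move; the robot and the scene stay as the last step left them, time stands still between calls to the robot, and variables do not carry over. Pictures are saved under pics/ and viewed, and the job is handed in when it is done.

```bash
mkdir -p pics; ls
cat > h.py <<'E'
import numpy as np,cv2
from bench import sensors,imaging
def cam(n):
    d=imaging.read_camera(n); f=240/np.tan(np.radians(d['fov_y'])/2)
    d['K']=np.array([[f,0,d['cx']],[0,f,d['cy']],[0,0,1]]);return d
def ray(d,uv,z):
    uv=np.array(uv,float).reshape(-1,1,2)
    p=cv2.undistortPoints(uv,d['K'],np.array(d['dist'],float)).reshape(-1,2)
    E=np.array(d['extrinsics']);R=E[:3,:3];t=E[:3,3];c=-R.T@t
    v=np.c_[p,np.ones(len(p))]@R
    return c+v*((z-c[2])/v[:,2])[:,None]
def save(d,n): cv2.imwrite('pics/'+n,d['pixels'][:,:,::-1])
E
python3 - <<'E'
from h import *
for n in ['top','side']:
    d=cam(n);save(d,n+'0.png');np.save(n+'.npy',d,allow_pickle=True)
    E=np.array(d['extrinsics']);print(n,-E[:3,:3].T@E[:3,3],d['fov_y'],d['dist'],E[:3,:3].round(2))
print(sensors.get_state())
E
```

```text
pics
top [ 389.6810337   -29.91354296 1171.41664768] 53.03043368089989 [-0.06542856  0.          0.          0.          0.        ] [[ 0.02 -1.    0.  ]
 [-0.98 -0.02 -0.18]
 [ 0.18 -0.   -0.98]]
side [ 362.25653919 1012.25686161  756.08314625] 50.011922927066564 [-0.14599173  0.          0.          0.          0.        ] [[-0.98 -0.22 -0.  ]
 [-0.12  0.54 -0.84]
 [ 0.18 -0.82 -0.55]]
{'time': 0.1, 'q': array([ 1.20641114,  0.3327724 , -0.0647333 ,  1.46086709,  0.02161252,
        1.34994436, -0.08847987]), 'joint_vel': array([-0.00016932,  0.00079021,  0.00076948, -0.0029696 , -0.0015533 ,
       -0.00017749, -0.00075573]), 'tau': array([ 8.65162801e-04, -6.24546933e+01,  2.47921329e-02, -3.90719819e+01,
       -6.12994842e-02,  3.66886694e-02,  3.46548859e-05]), 'tcp_pos': array([ 209.38029723, -588.529639  ,  246.85158034]), 'eef_rot': array([-3.09456501e+00, -5.34164767e-01,  4.42947679e-04]), 'contact_force': array([-1.2480464 ,  0.03191741, -0.0812395 ]), 'ft_torque': array([-0.00217342,  0.02143654,  0.00810974]), 'gripper_width': 86.83672510224096}
```

View pics/top0.png

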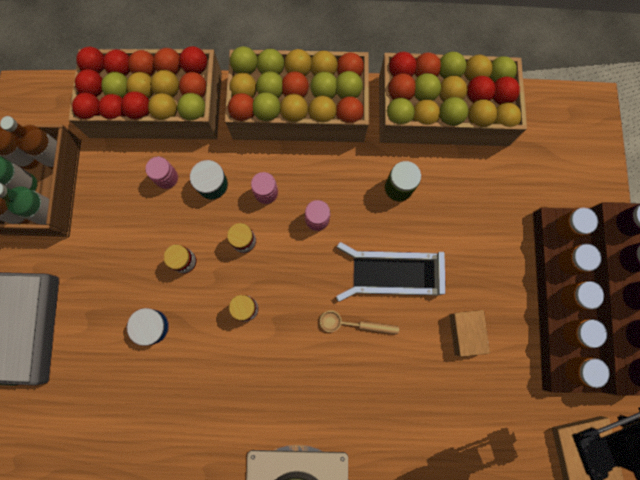

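View pics/side0.png

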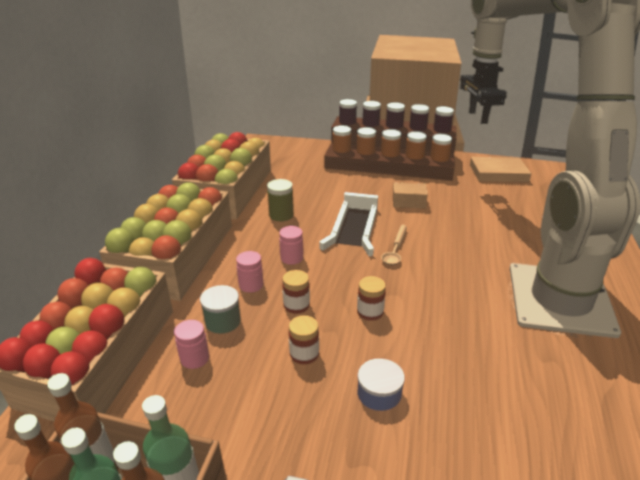

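The top view shows brass lids at about (240,237), (178,258) and (242,308). The lane's stop is at (441,273) and its mouth at (345,272), opening left (+y). Pink look-alikes are at (161,172), (264,187) and (317,215).

Run:
```python
from h import *
for n in ['top','side']:
    d=np.load(n+'.npy',allow_pickle=True).item()
    hsv=cv2.cvtColor(d['pixels'],cv2.COLOR_RGB2HSV)
    m=cv2.inRange(hsv,(18,150,120),(30,255,255))
    if n=='top': m[:180]=0
    else: m[:, :260]=0
    k,l,s,c=cv2.connectedComponentsWithStats(m)
    for i in range(1,k):
        if s[i,4]>100: 
            x,y,w,h,_=s[i]; print(n,s[i],ray(d,[x+w/2-.5,y+h/2-.5],80).round(1), d['depth'][int(y+h/2),int(x+w/2)])
d=np.load('top.npy',allow_pickle=True).item()
# other things
for nm,uv,z in [('pickle',(405,174),101),('green',(209,178),70),('blue',(147,327),50),('pinkA',(317,211),80),('pinkB',(264,183),80),('box',(471,330),50),('spoonbowl',(330,322),10),('spoonend',(398,330),10)]:
    print(nm,ray(d,uv,z).round(0))
hsv=cv2.cvtColor(d['pixels'],cv2.COLOR_RGB2HSV)
w=cv2.inRange(hsv,(0,0,110),(180,60,255)); w[:230]=0;w[310:]=0;w[:,:325]=0;w[:,460:]=0
# rails
for nm,vs in [('up',slice(240,262)),('lo',slice(283,300))]:
    pts=[]
    for u in range(365,432,5):
        col=np.where(w[vs,u])[0]+vs.start; pts.append((u,col.min()));pts.append((u,col.max()))
    P=np.array(pts); 
    for q,lab in((P[::2],'outer/top'),(P[1::2],'bottom')):
        r=ray(d,q,24); a=np.polyfit(r[:,1],r[:,0],1); print(nm,lab,a, 'x at y=-180',np.polyval(a,-180), r[[0,-1]].round(1).tolist())
ys,xs=np.where(w);print(xs.min(),xs.max(),ys.min(),ys.max())
cv2.imwrite('pics/zoom.png',cv2.resize(d['pixels'][220:320,320:460,::-1],None,fx=5,fy=5,interpolation=cv2.INTER_CUBIC))
```

```text
top [227 223  25  24 456] [[608.9 145.5  80. ]] 1113.9282
top [164 245  24  24 463] [[554.1 289.9  80. ]] 1106.1838
top [229 295  25  25 495] [[442.2 132.9  80. ]] 1083.374
pickle [[ 757. -238.  101.]]
green [[747. 226.  70.]]
blue [[392. 354.  50.]]
pinkA [[669. -34.  80.]]
pinkB [[734.  93.  80.]]
box [[ 401. -397.   50.]]
spoonbowl [[415. -71.  10.]]
spoonend [[ 399. -234.   10.]]
up outer/top [7.25126767e-03 5.86580323e+02] x at y=-180 585.2750950693559 [[586.0, -152.5, 24.0], [584.5, -310.9, 24.0]]
up bottom [1.14700636e-02 5.75458802e+02] x at y=-180 573.3941903817052 [[573.8, -152.6, 24.0], [572.2, -310.6, 24.0]]
lo outer/top [7.60116189e-03 5.01161170e+02] x at y=-180 499.79296051687464 [[501.1, -152.8, 24.0], [499.3, -309.1, 24.0]]
lo bottom [7.86388601e-03 4.88568762e+02] x at y=-180 487.1532630092308 [[486.8, -152.8, 24.0], [485.0, -308.8, 24.0]]
337 444 242 300
```

View pics/zoom.png

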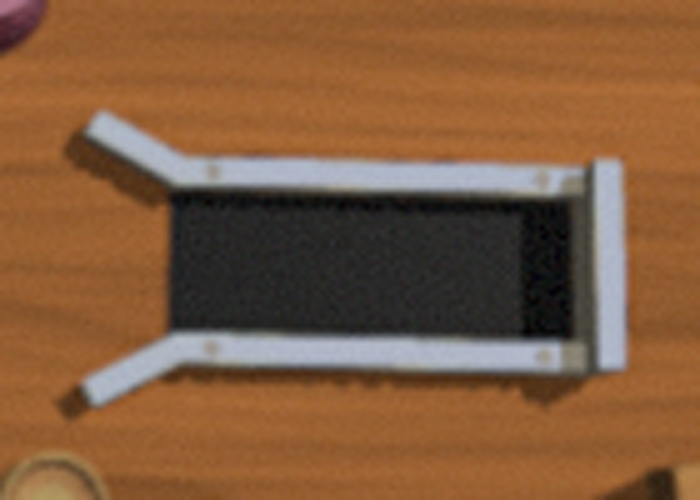

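```bash
python3 - <<'E'
from h import *
d=np.load('top.npy',allow_pickle=True).item()
print(ray(d,[(439,258),(439,288)],45).round(1),ray(d,[(354,273),(434.6,273)],0).round(1), ray(d,[(338.5,243.5),(338,299)],24).round(1))
E
python3 -m inch '[[[4,4,0,0,0,8,0.1],[7,8,0,0,0,16,0.1],[10,12,0,0,0,24,0.1],[13,16,0,0,0,32,0.1],[16,20,0,0,0,40,0.1]]]'
```

```text
[[ 569.3 -327.1   45. ]
 [ 497.7 -325.4   45. ]] [[ 534.9 -128.2    0. ]
 [ 538.8 -327.1    0. ]] [[603.1 -88.1  24. ]
 [468.9 -88.6  24. ]]
time: 0.6
tcp_pos: [366.3, -392.2, 247.4]
eef_rot: [-2.722, -1.568, 0.0]
contact_force: [0.4, 0.3, 0.1]
gripper_width: 55.0
```

```bash
python3 -m inch '[[[2,4.5,0,0,0,6,0.1],[4,9,0,0,0,12,0.1],[6,13.5,0,0,0,18,0.1],[8,18,0,0,0,24,0.1],[10,22.5,0,0,0,30,0.1]]]'
python3 -m inch '[[[3,4,0,0,0,0,0.1],[6,8,0,0,0,0,0.1],[9,12,0,0,0,0,0.1],[12,16,0,0,0,0,0.1],[14,20,0,0,0,0,0.1]]]'
python3 -c "
from h import *;print(sensors.get_state()['q'])"
```

```text
time: 1.1
tcp_pos: [465.8, -167.2, 247.5]
eef_rot: [2.225, 2.218, -0.0]
contact_force: [1.8, -0.6, 0.3]
gripper_width: 48.0
time: 1.6
tcp_pos: [606.8, 32.4, 246.9]
eef_rot: [-2.23, -2.212, 0.0]
contact_force: [-0.0, -1.7, -0.4]
gripper_width: 47.7
[ 0.39283858  0.36879063 -0.66886164  1.48216718  0.22967794  1.37063783
 -0.29706687]
```

```bash
python3 -m inch '[[[0.2,4.5,0,0,0,0,0.1],[0.2,9,0,0,0,0,0.1],[0.2,13.5,0,0,0,0,0.1],[0.2,18,0,0,0,0,0.1],[0.2,18,0,0,0,0,0.1]]]'
python3 -m inch '[[[0,0,-4.5,0,0,0,0.1],[0,0,-9,0,0,0,0.1],[0,0,-13.5,0,0,0,0.1],[0,0,-18,0,0,0,0.1],[0,0,-19.2,0,0,0,0.1]]]'
python3 - <<'E'
from h import *
print(sensors.get_state()['tcp_pos'])
d=cam('top');save(d,'t1.png')
E
```

```text
time: 2.1
tcp_pos: [604.9, 219.1, 247.1]
eef_rot: [-2.216, -2.221, -0.002]
contact_force: [-0.7, -0.3, 0.5]
gripper_width: 47.4
time: 2.6
tcp_pos: [604.7, 209.3, 50.2]
eef_rot: [-2.227, -2.211, 0.011]
contact_force: [-1.7, -0.8, -0.0]
gripper_width: 47.6
[604.68264732 209.34839625  50.22466733]
```

View pics/t1.png

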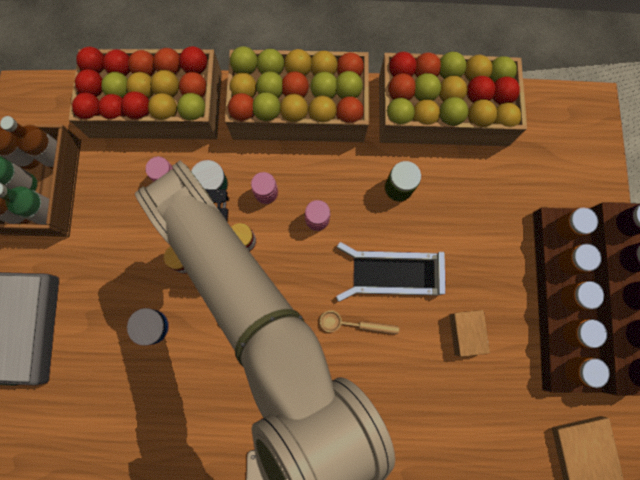

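```bash
python3 -m inch '[[[0.4,0,0.4,0,0,0,0.1],[0.4,0,0.4,0,0,0,0.1],[0.4,-1,0.4,0,0,0,0.1],[0.4,-2,0.4,0,0,0,0.1],[0.4,-3,0.4,0,0,0,0.1]]]'
```

```text
time: 3.15
tcp_pos: [612.1, 179.4, 60.3]
eef_rot: [2.23, 2.212, 0.001]
contact_force: [-1.3, -0.4, 0.6]
gripper_width: 48.1
```

Run:
```python
from h import *
d=cam('side');save(d,'s1.png')
```

```text
(no output)
```

View pics/s1.png

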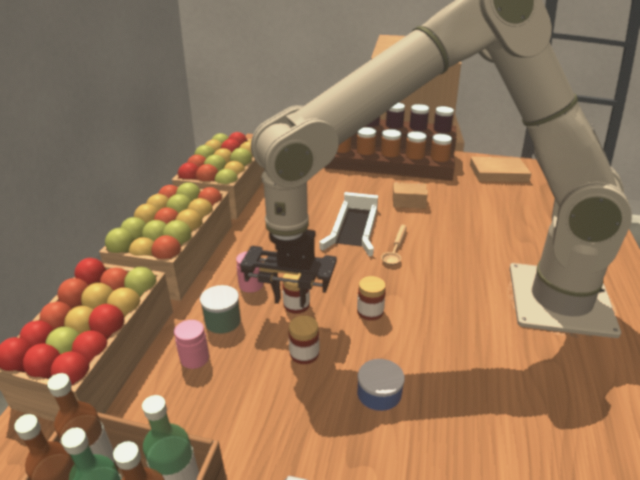

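The side view shows the fingers just behind jar 1, at about (295,285), with nothing else in the way. Starting to push.

```bash
python3 -m inch '[[[-0.2,-0.6,-0.4,0,0,0,0.1],[-0.2,-1.2,-0.4,0,0,0,0.1],[-0.4,-2,-0.4,0,0,0,0.1],[-0.8,-3,-0.4,0,0,0,0.1],[-1.2,-4,-0.4,0,0,0,0.1]]]'
python3 -m inch '[[[-0.5,-1,0,0,0,0,0.1],[-1,-2,0,0,0,0,0.1],[-1.5,-3,0,0,0,0,0.1],[-2,-4,0,0,0,0,0.1],[-2.5,-5,0,0,0,0,0.1]]]'
python3 - <<'E'
from h import *
d=cam('side');save(d,'s2.png')
E
```

```text
time: 3.7
tcp_pos: [599.3, 140.0, 55.5]
eef_rot: [2.229, 2.213, -0.0]
contact_force: [-0.1, 1.0, -0.5]
gripper_width: 47.4
time: 4.2
tcp_pos: [574.1, 90.0, 55.6]
eef_rot: [2.23, 2.213, 0.0]
contact_force: [-0.0, 1.0, -0.5]
gripper_width: 48.2
```

View pics/s2.png

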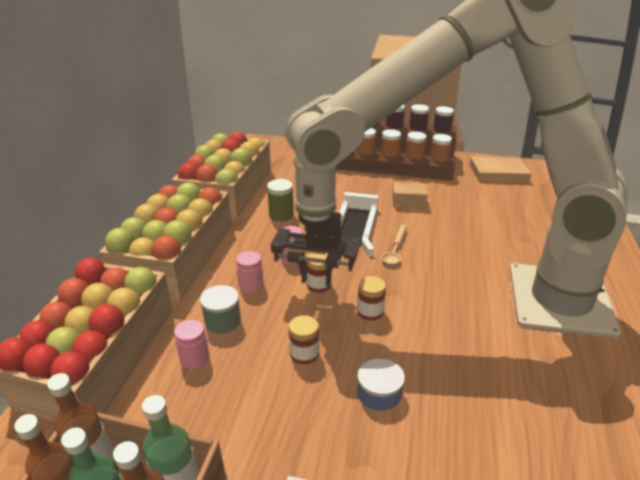

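The jar rides upright between the fingers at about (317,272). Carrying on to the lane line.

```bash
python3 -m inch '[[[-0.5,-1.1,0,0,0,0,0.1],[-1,-2.2,0,0,0,0,0.1],[-1.5,-3.3,0,0,0,0,0.1],[-2,-4.4,0,0,0,0,0.1],[-2.5,-5.5,0,0,0,0,0.1]]]'
python3 -m inch '[[[-0.5,-1,0,0,0,0,0.1],[-0.9,-2,0,0,0,0,0.1],[-1.2,-3,0,0,0,0,0.1],[-1.2,-4,0,0,0,0,0.1],[-1.2,-5,0,0,0,0,0.1]]]'
python3 - <<'E'
from h import *
d=cam('side');save(d,'s3.png')
d=cam('top');save(d,'t3.png')
E
```

```text
time: 4.75
tcp_pos: [549.2, 34.9, 55.6]
eef_rot: [2.23, 2.213, 0.0]
contact_force: [0.4, 1.1, 0.8]
gripper_width: 47.7
time: 5.25
tcp_pos: [537.6, -14.9, 55.6]
eef_rot: [2.23, 2.213, -0.0]
contact_force: [-0.0, 1.0, -0.2]
gripper_width: 48.0
```

View pics/s3.png

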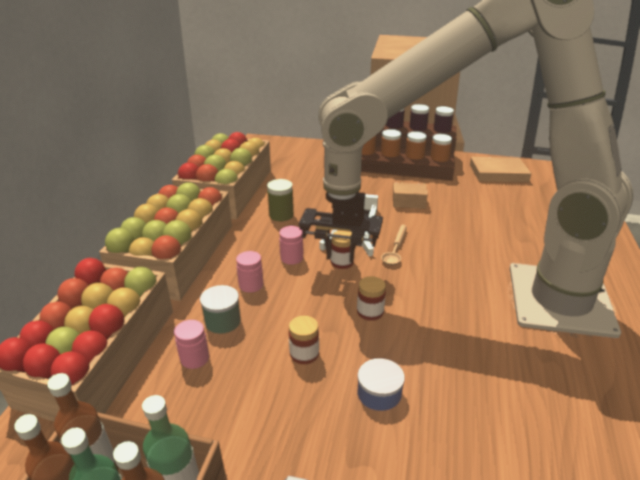

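View pics/t3.png

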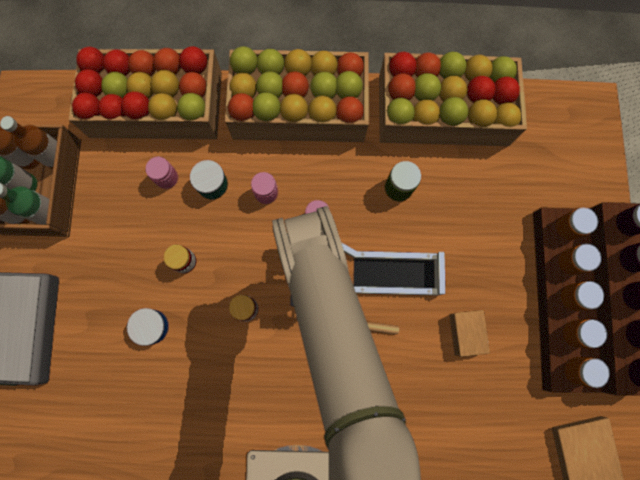

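```bash
python3 -m inch '[[[0,-1.2,0,0,0,0,0.1],[0,-2.4,0,0,0,0,0.1],[0,-3.6,0,0,0,0,0.1],[0,-4.8,0,0,0,0,0.1],[0,-6,0,0,0,0,0.1]]]'
python3 -m inch '[[[0,-1.2,0,0,0,0,0.1],[0,-2.4,0,0,0,0,0.1],[-0.1,-3.6,0,0,0,0,0.1],[-0.1,-4.8,0,0,0,0,0.1],[-0.1,-6,0,0,0,0,0.1]]]'
python3 -m inch '[[[0,-1.2,0,0,0,0,0.1],[0,-2.4,0,0,0,0,0.1],[0,-3.6,0,0,0,0,0.1],[0,-4.8,0,0,0,0,0.1],[0,-6,0,0,0,0,0.1]]]'
python3 -m inch '[[[0,-1.2,0,0,0,0,0.1],[0,-2.4,0,0,0,0,0.1],[0,-3.6,0,0,0,0,0.1],[0,-4.8,0,0,0,0,0.1],[0,-5.6,0,0,0,0,0.1]]]'
python3 - <<'E'
from h import *
d=cam('side');save(d,'s4.png')
d=cam('top');save(d,'t4.png')
E
```

```text
time: 5.85
tcp_pos: [537.6, -75.3, 55.6]
eef_rot: [2.23, 2.213, 0.0]
contact_force: [0.2, 1.4, 1.0]
gripper_width: 48.4
time: 6.35
tcp_pos: [536.5, -135.1, 55.6]
eef_rot: [-2.23, -2.213, -0.0]
contact_force: [0.4, 2.4, 1.3]
gripper_width: 47.8
time: 6.85
tcp_pos: [536.6, -195.0, 55.6]
eef_rot: [-2.229, -2.213, -0.0]
contact_force: [1.2, 2.7, 1.2]
gripper_width: 48.0
time: 7.35
tcp_pos: [536.4, -251.5, 55.5]
eef_rot: [2.23, 2.212, -0.0]
contact_force: [-0.7, 2.3, 1.2]
gripper_width: 48.0
```

View pics/s4.png

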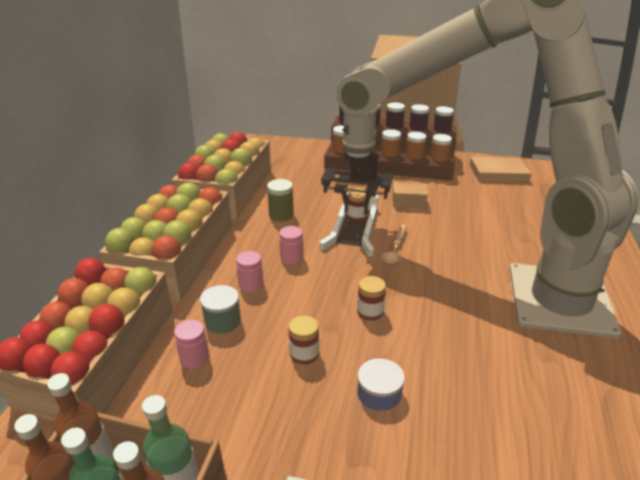

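View pics/t4.png

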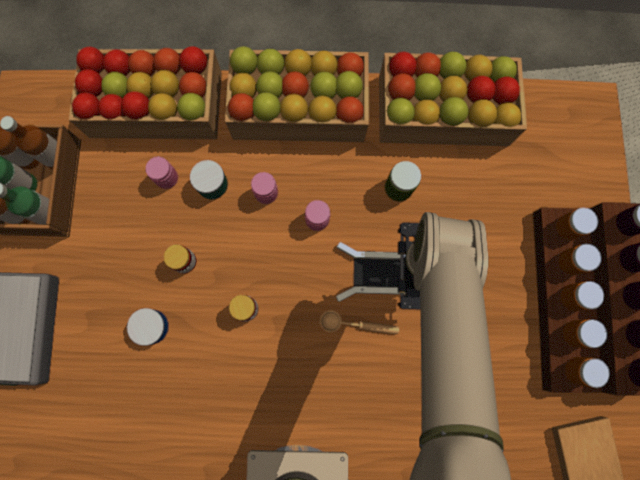

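Jar 1 is upright between the rails. Creeping it up to the stop, watching the force.

```bash
python3 -m inch '[[[0,-0.3,0,0,0,0,0.1],[0,-0.6,0,0,0,0,0.1],[0,-0.9,0,0,0,0,0.1],[0,-1.1,0,0,0,0,0.1],[0,-1.3,0,0,0,0,0.1]]]'
python3 -m inch '[[[0,-0.1,0,0,0,0,0.1],[0,-0.2,0,0,0,0,0.1],[0,-0.3,0,0,0,0,0.1],[0,-0.4,0,0,0,0,0.1],[0,-0.4,0,0,0,0,0.1]]]'
```

```text
time: 7.95
tcp_pos: [536.6, -263.0, 55.6]
eef_rot: [-2.229, -2.214, -0.0]
contact_force: [-0.2, 2.6, 0.1]
gripper_width: 48.0
time: 8.45
tcp_pos: [536.6, -267.1, 55.6]
eef_rot: [2.23, 2.213, 0.0]
contact_force: [-0.2, 1.0, -1.1]
gripper_width: 47.8
```

```bash
python3 -m inch '[[[0,-0.1,0,0,0,0,0.1],[0,-0.2,0,0,0,0,0.1],[0,-0.3,0,0,0,0,0.1],[0,-0.3,0,0,0,0,0.1],[0,-0.3,0,0,0,0,0.1]]]'
```

```text
time: 8.95
tcp_pos: [536.7, -267.7, 55.4]
eef_rot: [-2.226, -2.213, -0.002]
contact_force: [-1.0, 8.7, 2.3]
gripper_width: 47.7
```

Contact with the stop at 8.7 N. Now backing off, rising and going to jar 3.

```bash
python3 -m inch '[[[0,2,0,0,0,0,0.1],[0,5,0,0,0,0,0.1],[0,6,3,0,0,0,0.1],[0,6.5,7,0,0,0,0.1],[0,7,10,0,0,0,0.1]]]'
python3 -m inch '[[[-0.5,4,0,0,0,0,0.1],[-1.5,8.5,0,0,0,0,0.1],[-2.5,13,0,0,0,0,0.1],[-3.5,17.5,0,0,0,0,0.1],[-4.5,22,0,0,0,0,0.1]]]'
python3 -m inch '[[[-1.5,4.5,0,0,0,0,0.1],[-3,9,0,0,0,0,0.1],[-4,13,0,0,0,0,0.1],[-5,17,0,0,0,0,0.1],[-5,18,0,0,0,0,0.1]]]'
python3 - <<'E'
from h import *
d=cam('top');save(d,'t5.png')
print(sensors.get_state()['tcp_pos'])
hsv=cv2.cvtColor(d['pixels'],cv2.COLOR_RGB2HSV)
m=cv2.inRange(hsv,(18,150,90),(30,255,255));m[:180]=0
k,l,s,c=cv2.connectedComponentsWithStats(m)
for i in range(1,k):
    if s[i,4]>100:
        x,y,w,h,_=s[i]; print(s[i],ray(d,[x+w/2-.5,y+h/2-.5],80).round(1))
E
```

```text
time: 9.45
tcp_pos: [537.0, -200.1, 157.8]
eef_rot: [2.228, 2.212, 0.0]
contact_force: [1.2, 0.4, 0.2]
gripper_width: 48.0
time: 9.95
tcp_pos: [491.2, 21.0, 155.9]
eef_rot: [2.229, 2.211, 0.0]
contact_force: [1.0, 0.5, 0.8]
gripper_width: 48.0
time: 10.45
tcp_pos: [440.2, 204.1, 156.2]
eef_rot: [2.223, 2.219, 0.003]
contact_force: [-0.4, -0.1, -0.6]
gripper_width: 48.1
[440.9593012  203.51521971 156.14326059]
[166 245  22  16 200] [[563.5 288.2  80. ]]
[417 259  24  23 442] [[ 535.3 -292.8   80. ]]
[229 295  26  25 504] [[442.2 131.8  80. ]]
```

View pics/t5.png

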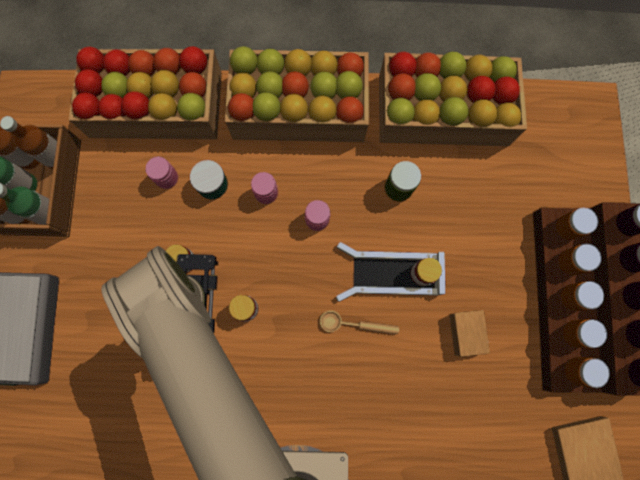

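Jar 1 stands against the stop at about (429,271). The gripper is behind jar 3. Descending and pushing.

```bash
python3 -m inch '[[[0.1,0,-3,0,0,0,0.1],[0.1,0,-6,0,0,0,0.1],[0.1,0,-8.5,0,0,0,0.1],[0.1,0,-10,0,0,0,0.1],[0.1,0,-10,0,0,0,0.1]]]'
python3 -m inch '[[[0,-1,0,0,0,0,0.1],[0,-2,0,0,0,0,0.1],[0,-3,0,0,0,0,0.1],[0,-4,0,0,0,0,0.1],[0,-5,0,0,0,0,0.1]]]'
python3 -m inch '[[[0.5,-1,0,0,0,0,0.1],[1.1,-2,0,0,0,0,0.1],[1.7,-3,0,0,0,0,0.1],[2.3,-4,0,0,0,0,0.1],[3,-5.1,0,0,0,0,0.1]]]'
python3 - <<'E'
from h import *
d=cam('side');save(d,'s6.png')
E
```

```text
time: 11.0
tcp_pos: [442.1, 198.4, 54.0]
eef_rot: [-2.23, -2.211, 0.004]
contact_force: [1.0, 0.2, 1.6]
gripper_width: 48.0
time: 11.5
tcp_pos: [443.0, 149.3, 56.2]
eef_rot: [2.229, 2.213, 0.002]
contact_force: [-0.8, 3.1, 1.8]
gripper_width: 47.6
time: 12.0
tcp_pos: [473.1, 98.5, 55.6]
eef_rot: [-2.229, -2.213, -0.0]
contact_force: [-3.0, 5.2, 5.6]
gripper_width: 48.0
```

View pics/s6.png

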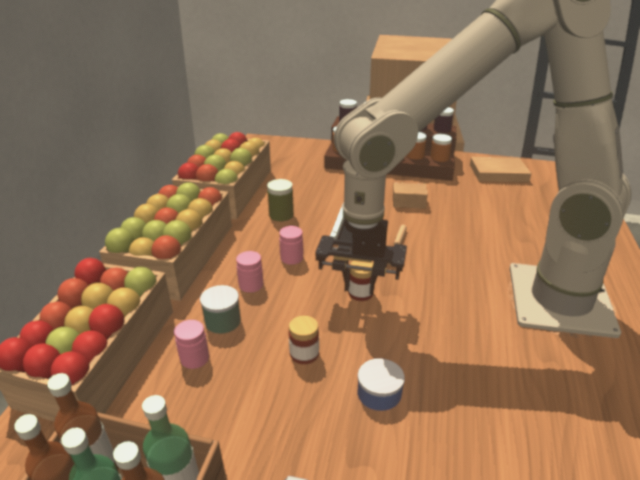

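Run:
```python
import cv2
i=cv2.imread('pics/s6.png')[220:320,300:430];cv2.imwrite('pics/z6.png',cv2.resize(i,None,fx=5,fy=5,interpolation=cv2.INTER_CUBIC))
from h import *
print(sensors.get_state()['contact_force'],sensors.get_state()['tcp_pos'])
```

```text
[-0.57597256  1.33458942  3.88091891] [474.31974615  96.23070798  55.53480063]
```

View pics/z6.png

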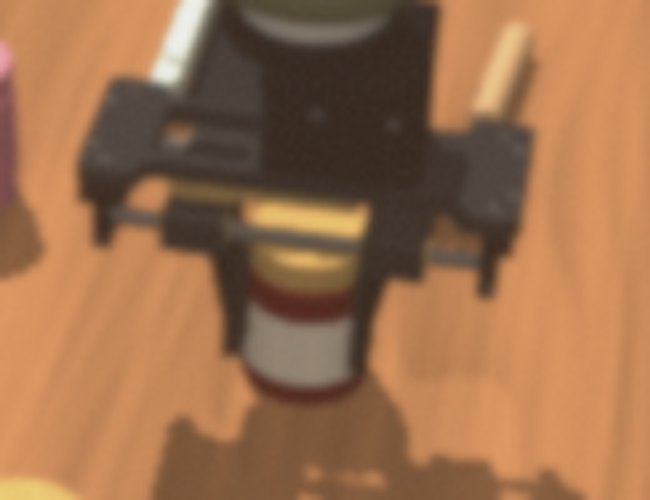

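The jar looks upright at (360,285), seated between the fingers. Continuing.

```bash
python3 -m inch '[[[0.4,-0.8,0,0,0,0,0.1],[0.9,-1.7,0,0,0,0,0.1],[1.4,-2.6,0,0,0,0,0.1],[1.9,-3.5,0,0,0,0,0.1],[2.4,-4.4,0,0,0,0,0.1]]]'
python3 -m inch '[[[0.5,-0.9,0,0,0,0,0.1],[1,-1.8,0,0,0,0,0.1],[1.5,-2.7,0,0,0,0,0.1],[2,-3.6,0,0,0,0,0.1],[2.5,-4.5,0,0,0,0,0.1]]]'
python3 -m inch '[[[0.5,-0.9,0,0,0,0,0.1],[1,-1.8,0,0,0,0,0.1],[1.4,-2.7,0,0,0,0,0.1],[1.4,-3.6,0,0,0,0,0.1],[1.4,-4.4,0,0,0,0,0.1]]]'
python3 - <<'E'
from h import *
d=cam('side');save(d,'s7.png')
i=d['pixels'][190:310,270:430,::-1];cv2.imwrite('pics/z7.png',cv2.resize(i,None,fx=5,fy=5,interpolation=cv2.INTER_CUBIC))
E
```

```text
time: 12.55
tcp_pos: [496.9, 54.2, 55.5]
eef_rot: [-2.229, -2.213, 0.0]
contact_force: [-0.9, 4.1, 3.8]
gripper_width: 47.7
time: 13.05
tcp_pos: [522.0, 9.1, 55.5]
eef_rot: [2.229, 2.213, -0.0]
contact_force: [-2.1, 4.4, 3.7]
gripper_width: 47.7
time: 13.55
tcp_pos: [535.9, -34.9, 55.6]
eef_rot: [2.229, 2.213, 0.001]
contact_force: [0.6, 3.3, 2.2]
gripper_width: 47.8
```

View pics/z7.png

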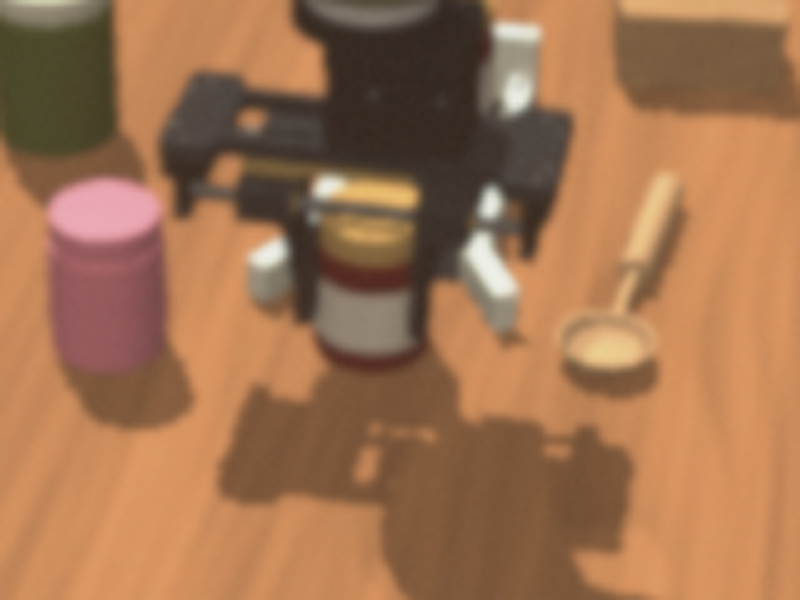

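The jar is upright and lined up with the mouth. Pushing it straight in.

```bash
python3 -m inch '[[[0,-1.1,0,0,0,0,0.1],[0,-2.2,0,0,0,0,0.1],[0,-3.3,0,0,0,0,0.1],[0,-4.4,0,0,0,0,0.1],[0,-5.5,0,0,0,0,0.1]]]'
python3 -m inch '[[[0,-1.1,0,0,0,0,0.1],[0,-2.2,0,0,0,0,0.1],[0,-3.3,0,0,0,0,0.1],[0,-4.4,0,0,0,0,0.1],[0,-5.5,0,0,0,0,0.1]]]'
python3 -m inch '[[[0,-1,0,0,0,0,0.1],[0,-2,0,0,0,0,0.1],[0,-3,0,0,0,0,0.1],[0,-4,0,0,0,0,0.1],[0,-4.8,0,0,0,0,0.1]]]'
```

```text
time: 14.1
tcp_pos: [535.5, -90.1, 55.6]
eef_rot: [2.23, 2.213, 0.0]
contact_force: [-0.1, 4.5, 2.8]
gripper_width: 47.8
time: 14.6
tcp_pos: [535.6, -144.9, 55.6]
eef_rot: [-2.229, -2.213, -0.0]
contact_force: [-0.2, 4.3, 3.2]
gripper_width: 47.8
time: 15.1
tcp_pos: [535.5, -193.0, 55.6]
eef_rot: [2.23, 2.213, -0.0]
contact_force: [0.3, 4.8, 3.8]
gripper_width: 47.9
```

```bash
python3 -m inch '[[[0,-0.3,0,0,0,0,0.1],[0,-0.6,0,0,0,0,0.1],[0,-0.8,0,0,0,0,0.1],[0,-1,0,0,0,0,0.1],[0,-1,0,0,0,0,0.1]]]'
```

```text
time: 15.6
tcp_pos: [535.6, -202.2, 55.6]
eef_rot: [2.229, 2.213, -0.0]
contact_force: [0.3, 3.3, 3.1]
gripper_width: 47.8
```

```bash
python3 -m inch '[[[0,-0.2,0,0,0,0,0.1],[0,-0.3,0,0,0,0,0.1],[0,-0.4,0,0,0,0,0.1],[0,-0.5,0,0,0,0,0.1],[0,-0.5,0,0,0,0,0.1]]]'
```

```text
time: 16.1
tcp_pos: [535.6, -207.2, 55.6]
eef_rot: [2.23, 2.213, 0.0]
contact_force: [1.4, 3.1, 2.5]
gripper_width: 47.6
```

```bash
python3 -m inch '[[[0,-0.1,0,0,0,0,0.1],[0,-0.2,0,0,0,0,0.1],[0,-0.2,0,0,0,0,0.1],[0,-0.2,0,0,0,0,0.1],[0,-0.2,0,0,0,0,0.1]]]'
```

```text
time: 16.6
tcp_pos: [535.6, -207.8, 55.6]
eef_rot: [-2.228, -2.214, -0.001]
contact_force: [-0.7, 8.7, 3.9]
gripper_width: 48.1
```

Contact again at 8.7 N. Now to jar 2.

```bash
python3 -m inch '[[[0,2,0,0,0,0,0.1],[0,5,0,0,0,0,0.1],[0,6,3,0,0,0,0.1],[0,6.5,7,0,0,0,0.1],[0,7,10,0,0,0,0.1]]]'
python3 -m inch '[[[0,4,0,0,0,0,0.1],[0.2,8.5,0,0,0,0,0.1],[0.4,13,0,0,0,0,0.1],[0.6,17.5,0,0,0,0,0.1],[0.8,22,0,0,0,0,0.1]]]'
python3 -m inch '[[[0.2,4.5,0,0,0,0,0.1],[0.4,9,0,0,0,0,0.1],[0.6,13.5,0,0,0,0,0.1],[0.8,18,0,0,0,0,0.1],[1,22.5,0,0,0,0,0.1]]]'
python3 -m inch '[[[0,3,0,0,0,0,0.1],[0,5,0,0,0,0,0.1],[0,5,0,0,0,0,0.1],[0,5,0,0,0,0,0.1],[0,5,0,0,0,0,0.1]]]'
python3 - <<'E'
from h import *
d=cam('top');save(d,'t8.png')
print(sensors.get_state()['tcp_pos'])
hsv=cv2.cvtColor(d['pixels'],cv2.COLOR_RGB2HSV)
m=cv2.inRange(hsv,(18,150,90),(30,255,255));m[:180]=0
k,l,s,c=cv2.connectedComponentsWithStats(m)
for i in range(1,k):
    if s[i,4]>100:
        x,y,w,h,_=s[i]; print(s[i],ray(d,[x+w/2-.5,y+h/2-.5],80).round(1))
E
```

```text
time: 17.1
tcp_pos: [535.6, -139.7, 157.3]
eef_rot: [2.229, 2.212, -0.001]
contact_force: [1.4, -0.6, 0.6]
gripper_width: 47.8
time: 17.6
tcp_pos: [543.7, 81.2, 155.5]
eef_rot: [2.23, 2.21, -0.001]
contact_force: [0.6, 0.5, -0.7]
gripper_width: 48.2
time: 18.1
tcp_pos: [554.3, 306.2, 155.1]
eef_rot: [2.23, 2.21, -0.001]
contact_force: [0.2, -0.9, 0.3]
gripper_width: 47.9
time: 18.6
tcp_pos: [554.5, 354.0, 155.3]
eef_rot: [2.231, 2.21, -0.001]
contact_force: [0.4, 0.4, -0.2]
gripper_width: 47.8
[554.52486327 354.0456129  155.43241422]
[164 245  25  24 475] [[554.1 288.7  80. ]]
[391 259  50  23 916] [[ 534.7 -262.8   80. ]]
```

View pics/t8.png

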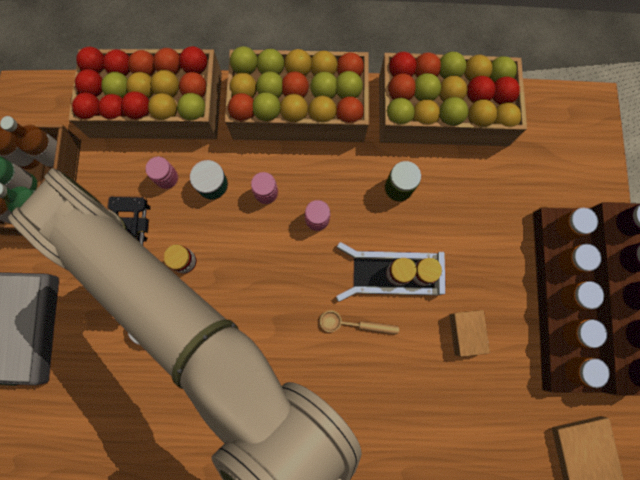

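Two jars stand in the lane at (403,271) and (429,271). The gripper is behind jar 2. Pushing it in.

```bash
python3 -m inch '[[[0,0,-3,0,0,0,0.1],[0,0,-6,0,0,0,0.1],[0,0,-8.5,0,0,0,0.1],[0,0,-10,0,0,0,0.1],[0,0,-10,0,0,0,0.1]]]'
python3 -m inch '[[[0,-1,0,0,0,0,0.1],[0,-2,0,0,0,0,0.1],[0,-3,0,0,0,0,0.1],[0,-4,0,0,0,0,0.1],[0,-5,0,0,0,0,0.1]]]'
python3 -m inch '[[[0,-1.1,0,0,0,0,0.1],[0,-2.2,0,0,0,0,0.1],[-0.1,-3.3,0,0,0,0,0.1],[-0.2,-4.4,0,0,0,0,0.1],[-0.3,-5.5,0,0,0,0,0.1]]]'
python3 -m inch '[[[-0.1,-1.1,0,0,0,0,0.1],[-0.2,-2.2,0,0,0,0,0.1],[-0.3,-3.3,0,0,0,0,0.1],[-0.4,-4.4,0,0,0,0,0.1],[-0.5,-5.5,0,0,0,0,0.1]]]'
python3 - <<'E'
from h import *
d=cam('side');save(d,'s9.png')
E
```

```text
time: 19.15
tcp_pos: [553.2, 354.3, 53.7]
eef_rot: [-2.23, -2.212, 0.005]
contact_force: [-0.3, -1.2, 0.3]
gripper_width: 47.6
time: 19.65
tcp_pos: [553.9, 305.8, 56.5]
eef_rot: [-2.229, -2.213, -0.003]
contact_force: [0.1, 3.5, 1.3]
gripper_width: 47.7
time: 20.15
tcp_pos: [550.8, 250.8, 56.2]
eef_rot: [-2.229, -2.214, -0.003]
contact_force: [1.2, 5.0, 4.7]
gripper_width: 47.5
time: 20.65
tcp_pos: [545.8, 195.8, 56.1]
eef_rot: [-2.229, -2.214, -0.003]
contact_force: [0.2, 5.9, 4.2]
gripper_width: 47.5
```

View pics/s9.png

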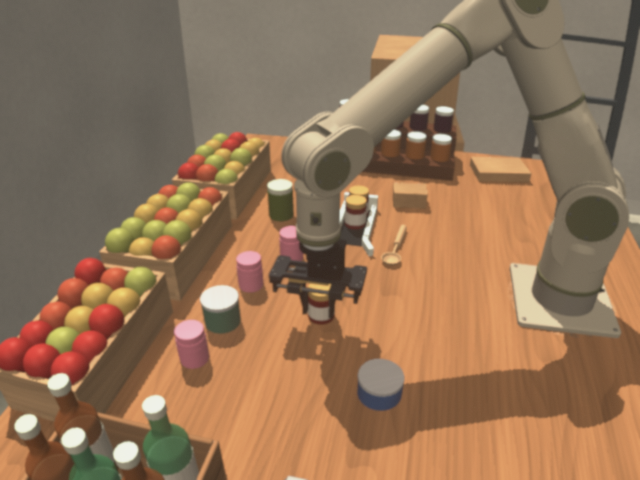

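Jar 2 is upright at (321,304). Continuing toward the mouth.

```bash
python3 -m inch '[[[-0.1,-1.1,0,0,0,0,0.1],[-0.2,-2.2,0,0,0,0,0.1],[-0.3,-3.3,0,0,0,0,0.1],[-0.4,-4.4,0,0,0,0,0.1],[-0.5,-5.5,0,0,0,0,0.1]]]'
python3 -m inch '[[[-0.1,-1.1,0,0,0,0,0.1],[-0.2,-2.2,0,0,0,0,0.1],[-0.3,-3.3,0,0,0,0,0.1],[-0.4,-4.4,0,0,0,0,0.1],[-0.4,-5.5,0,0,0,0,0.1]]]'
python3 -m inch '[[[0,-1.1,0,0,0,0,0.1],[0,-2.2,0,0,0,0,0.1],[0,-3.3,0,0,0,0,0.1],[0,-4.4,0,0,0,0,0.1],[0,-5.5,0,0,0,0,0.1]]]'
python3 -m inch '[[[0,-1.1,0,0,0,0,0.1],[0,-2.2,0,0,0,0,0.1],[0,-3.3,0,0,0,0,0.1],[0,-4.4,0,0,0,0,0.1],[0,-5.5,0,0,0,0,0.1]]]'
python3 - <<'E'
from h import *
d=cam('side');save(d,'s10.png')
i=d['pixels'][170:290,270:430,::-1];cv2.imwrite('pics/z10.png',cv2.resize(i,None,fx=5,fy=5,interpolation=cv2.INTER_CUBIC))
E
```

```text
time: 21.2
tcp_pos: [540.6, 140.4, 55.8]
eef_rot: [-2.229, -2.214, -0.001]
contact_force: [0.7, 5.1, 4.4]
gripper_width: 48.1
time: 21.7
tcp_pos: [536.4, 85.5, 55.7]
eef_rot: [-2.229, -2.213, -0.001]
contact_force: [-0.7, 5.2, 5.3]
gripper_width: 48.1
time: 22.2
tcp_pos: [536.3, 30.7, 55.7]
eef_rot: [-2.229, -2.213, -0.0]
contact_force: [1.1, 5.5, 5.1]
gripper_width: 48.2
time: 22.7
tcp_pos: [536.2, -24.2, 55.7]
eef_rot: [-2.229, -2.213, -0.0]
contact_force: [0.3, 6.6, 5.9]
gripper_width: 48.0
```

View pics/z10.png

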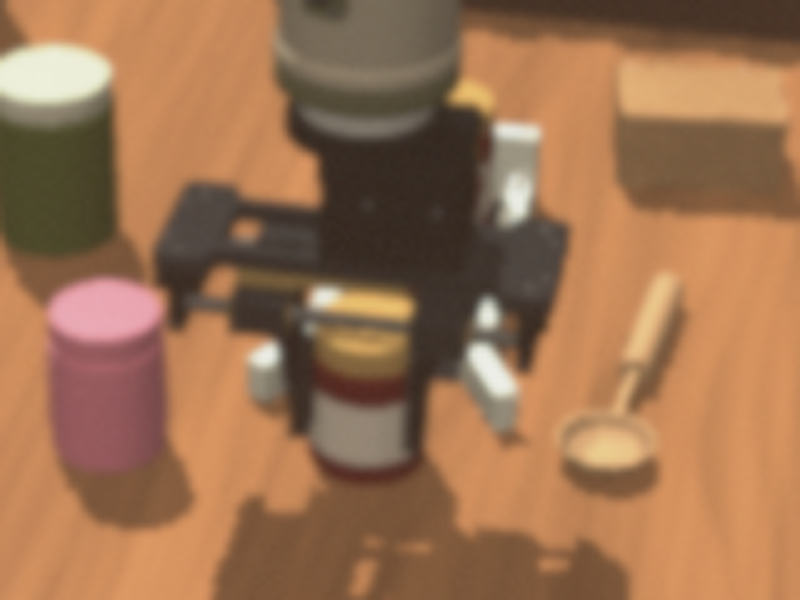

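Jar 2 is upright at the mouth. Pushing it in, slower.

```bash
python3 -m inch '[[[0,-0.8,0,0,0,0,0.1],[0,-1.6,0,0,0,0,0.1],[0,-2.4,0,0,0,0,0.1],[0,-3.2,0,0,0,0,0.1],[0,-4,0,0,0,0,0.1]]]'
python3 -m inch '[[[0,-0.8,0,0,0,0,0.1],[0,-1.6,0,0,0,0,0.1],[0,-2.4,0,0,0,0,0.1],[0,-3.2,0,0,0,0,0.1],[0,-4,0,0,0,0,0.1]]]'
python3 -m inch '[[[0,-0.7,0,0,0,0,0.1],[0,-1.4,0,0,0,0,0.1],[0,-2.1,0,0,0,0,0.1],[0,-2.8,0,0,0,0,0.1],[0,-3.3,0,0,0,0,0.1]]]'
```

```text
time: 23.25
tcp_pos: [536.1, -64.1, 55.6]
eef_rot: [-2.229, -2.213, 0.0]
contact_force: [-0.1, 5.5, 4.6]
gripper_width: 47.8
time: 23.75
tcp_pos: [536.0, -104.0, 55.6]
eef_rot: [-2.228, -2.213, 0.0]
contact_force: [-0.0, 4.8, 5.1]
gripper_width: 48.2
time: 24.25
tcp_pos: [535.9, -137.1, 55.5]
eef_rot: [-2.229, -2.212, 0.0]
contact_force: [-0.1, 7.4, 5.9]
gripper_width: 48.1
```

```bash
python3 -m inch '[[[0,-0.3,0,0,0,0,0.1],[0,-0.5,0,0,0,0,0.1],[0,-0.7,0,0,0,0,0.1],[0,-0.8,0,0,0,0,0.1],[0,-0.8,0,0,0,0,0.1]]]'
```

```text
time: 24.75
tcp_pos: [536.0, -144.8, 55.6]
eef_rot: [-2.229, -2.213, 0.0]
contact_force: [0.2, 5.4, 5.7]
gripper_width: 47.9
```

```bash
python3 -m inch '[[[0,-0.1,0,0,0,0,0.1],[0,-0.2,0,0,0,0,0.1],[0,-0.3,0,0,0,0,0.1],[0,-0.3,0,0,0,0,0.1],[0,-0.3,0,0,0,0,0.1]]]'
```

```text
time: 25.25
tcp_pos: [536.0, -147.7, 55.5]
eef_rot: [-2.228, -2.213, 0.0]
contact_force: [-0.2, 5.8, 6.7]
gripper_width: 47.8
```

```bash
python3 -m inch '[[[0,-0.1,0,0,0,0,0.1],[0,-0.2,0,0,0,0,0.1],[0,-0.2,0,0,0,0,0.1],[0,-0.2,0,0,0,0,0.1],[0,-0.2,0,0,0,0,0.1]]]'
```

```text
time: 25.75
tcp_pos: [536.0, -148.0, 55.5]
eef_rot: [-2.226, -2.213, -0.002]
contact_force: [0.2, 10.5, 6.6]
gripper_width: 47.9
```

Closed up at 10.5 N. Retreating horizontally, then up and clear for a look.

```bash
python3 -m inch '[[[0,0.5,0,0,0,0,0.1],[0,2,0,0,0,0,0.1],[0,5,0,0,0,0,0.1],[0,7,3,0,0,0,0.1],[0,9,7,0,0,0,0.1]]]'
python3 -m inch '[[[0,4,3,0,0,0,0.1],[0,8,6,0,0,0,0.1],[0,12,9,0,0,0,0.1],[0,16,12,0,0,0,0.1],[0,20,12,0,0,0,0.1]]]'
python3 - <<'E'
from h import *
d=cam('side');save(d,'s11.png')
cv2.imwrite('pics/s11z.png',cv2.resize(d['pixels'][160:280,270:430,::-1],None,fx=5,fy=5,interpolation=cv2.INTER_CUBIC))
d=cam('top')
cv2.imwrite('pics/t11z.png',cv2.resize(d['pixels'][220:320,320:460,::-1],None,fx=5,fy=5,interpolation=cv2.INTER_CUBIC));save(d,'t11.png')
hsv=cv2.cvtColor(d['pixels'],cv2.COLOR_RGB2HSV)
m=cv2.inRange(hsv,(18,150,90),(30,255,255));m[:180]=0
for x0,x1 in [(360,390),(391,415),(416,445)]:
    ys,xs=np.where(m[:,x0:x1]);xs=xs+x0;print(xs.min(),xs.max(),ys.min(),ys.max(),ray(d,[xs.mean(),ys.mean()],80).round(1))
for nm,uv,z in [('pickle',(405,174),101),('green',(209,178),70)]: pass
E
```

```text
time: 26.25
tcp_pos: [534.3, -58.9, 124.3]
eef_rot: [-2.226, -2.211, 0.005]
contact_force: [0.8, -0.4, 0.6]
gripper_width: 47.7
time: 26.75
tcp_pos: [537.3, 141.9, 249.3]
eef_rot: [2.228, 2.209, 0.005]
contact_force: [1.3, 0.5, -0.9]
gripper_width: 48.0
365 389 258 280 [[ 535.7 -174.9   80. ]]
391 414 259 281 [[ 535.  -234.2   80. ]]
416 440 259 281 [[ 535.8 -293.4   80. ]]
```

View pics/s11z.png

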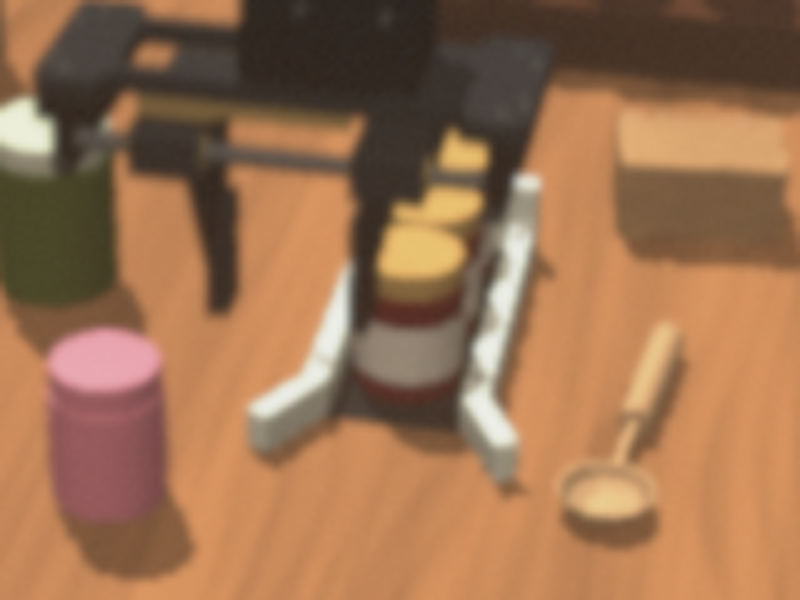

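View pics/t11z.png

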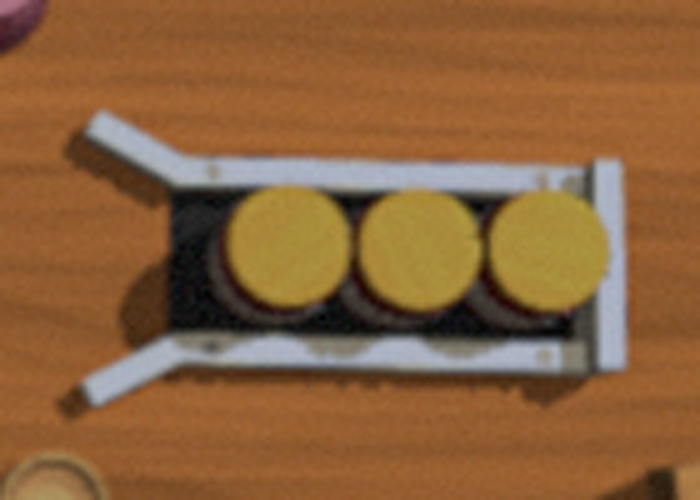

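View pics/t11.png

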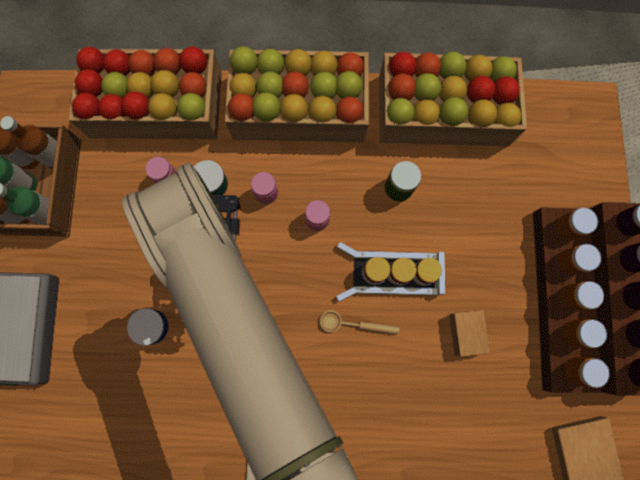

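The lid spacing is about 59 mm. The end-stop contact still needs a check: jar 1 measured about 3 mm out from where it should be.

Run:
```python
from h import *
d=cam('top')
hsv=cv2.cvtColor(d['pixels'],cv2.COLOR_RGB2HSV)
# sub-pixel profiles along row 271: saturation
for v in (268,270,272): print(v,[tuple(int(a) for a in hsv[v,u][1:]) for u in range(434,447)])
print([tuple(int(a) for a in hsv[258,u][1:]) for u in range(434,447)])
print([tuple(int(a) for a in hsv[288,u][1:]) for u in range(434,447)])
for u in (440,440.5,441,441.5): print(u,ray(d,(u,270),80)[0,1])
for u in (438,438.5,439,439.5,444.5): print(u,ray(d,(u,270),45)[0,1])
# depth cloud
dep=d['depth'];E=np.array(d['extrinsics']);v,u=np.mgrid[240:300,350:450]
p=cv2.undistortPoints(np.c_[u.ravel(),v.ravel()].astype(float).reshape(-1,1,2),d['K'],np.array(d['dist'],float)).reshape(-1,2)
z=dep[v.ravel(),u.ravel()];P=(np.c_[p,np.ones(len(p))]*z[:,None]-E[:3,3])@E[:3,:3]
P=P.reshape(60,100,3)
print(P[30,:,2].round(0).tolist()); 
for c in ((30,27),(30,53),(30,79)): 
    a=P[c[0]-7:c[0]+8,c[1]-7:c[1]+8].reshape(-1,3); k=np.linalg.lstsq(np.c_[a[:,:2],np.ones(len(a))],a[:,2],rcond=None)[0]; print('lid z',a[:,2].mean().round(1),'slope',k[:2].round(3))
m=abs(P[...,2]-80)<5
print('lids y',P[m][:,1].min(),P[m][:,1].max(),'x',P[m][:,0].min(),P[m][:,0].max())
m=(abs(P[...,2]-45)<4)&(np.arange(100)>84)
print('stop y',P[m][:,1].min(),P[m][:,1].max())
```

```text
268 [(156, 173), (166, 171), (166, 169), (162, 170), (164, 171), (164, 171), (163, 171), (82, 168), (21, 185), (28, 191), (19, 162), (127, 150), (184, 150)]
270 [(163, 169), (158, 170), (160, 167), (162, 168), (160, 171), (169, 166), (168, 168), (107, 167), (3, 165), (31, 191), (16, 173), (101, 154), (178, 152)]
272 [(164, 169), (162, 172), (167, 170), (167, 169), (159, 172), (173, 167), (155, 173), (85, 168), (25, 184), (38, 197), (17, 176), (93, 143), (182, 144)]
[(75, 136), (51, 121), (41, 105), (50, 72), (8, 98), (18, 172), (28, 194), (30, 190), (33, 194), (20, 182), (52, 158), (148, 148), (174, 152)]
[(41, 93), (38, 100), (34, 97), (45, 79), (29, 79), (6, 120), (26, 184), (30, 196), (29, 192), (32, 192), (14, 176), (85, 147), (172, 145)]
440 -319.47926146471815
440.5 -320.6398005471127
441 -321.8004782786904
441.5 -322.9612952137655
438 -323.9755711837214
438.5 -325.1727602396196
439 -326.3700901088038
439.5 -327.5675613608887
444.5 -339.5501756996108
[-0.0, 2.0, 1.0, -1.0, -1.0, 0.0, -0.0, -0.0, 2.0, 7.0, 2.0, 0.0, 40.0, 55.0, 64.0, 81.0, 83.0, 77.0, 1171.0, 80.0, 82.0, 82.0, 82.0, 80.0, 79.0, 78.0, 83.0, 80.0, 79.0, 80.0, 82.0, 82.0, 80.0, 81.0, 79.0, 82.0, 82.0, 81.0, 83.0, 81.0, 68.0, 78.0, 79.0, 79.0, 81.0, 79.0, 80.0, 83.0, 80.0, 80.0, 81.0, 79.0, 79.0, 80.0, 77.0, 76.0, 78.0, 78.0, 79.0, 83.0, 78.0, 83.0, 79.0, 82.0, 83.0, 80.0, 66.0, 78.0, 80.0, 83.0, 83.0, 80.0, 79.0, 80.0, 80.0, 84.0, 82.0, 80.0, 81.0, 79.0, 81.0, 79.0, 81.0, 80.0, 82.0, 78.0, 81.0, 76.0, 81.0, 80.0, 76.0, 81.0, 45.0, 44.0, 48.0, -1.0, 0.0, -4.0, -0.0, 4.0]
lid z 90.2 slope [-2.961  2.995]
lid z 80.1 slope [-0.009  0.007]
lid z 85.3 slope [-1.342  2.557]
lids y -322.01258839046363 -146.4992365340715 x 507.98874022577166 563.5527012571433
stop y -340.1563769099741 -324.9577113835055
```

Jar 1 stalled against something solid at 8.7 N, about three times its sliding friction. The image gap to the stop is about 2 mm, which is within calibration error. The lids sit level at about 80 mm and the arm is clear, so I'm handing in.

```bash
python3 -c "
from bench import job,sensors
print(sensors.get_state()['time']);print(job.finish_job())"
```

```text
26.9
the job is handed in; nothing more can be done
None
```

I pushed the three red jars into the lane one after another, with the half-open fingers as a V-shaped pusher and no gripping or lifting. I handed the job in at 26.9 s with the arm clear of everything.

**What the last checks showed**
- **Position:** the three lids are in single file between the rails, at x ≈ 535–536 mm and y ≈ -293, -234 and -175 mm. They are about 59 mm apart, against a jar diameter of 60 mm.
- **Upright:** lid heights read about 80 mm. The plane fit showed the middle lid level. On the other two, stray depth readings spoiled the fit, so I relied on the height readings and the pictures.
- **Contact:** each push ended in a firm stall at 9–10 N, and the stall points were 60 mm apart.
- **Other goods:** the pickle jar, box, spoon and pink look-alikes look unmoved in the last pictures. The green and blue tins were only partly visible behind the arm.

**One disagreement:** the top camera puts about 2 mm between the first jar and the end stop. That is within the 2 mm calibration error. Because that jar stalled firmly, I took it as touching and did not push again.

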